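# Lock the handcart wheel with its R-clip

## Robot

A 6-joint arm with a two-finger parallel gripper is mounted at the origin on the work surface. World frame = base frame: x ahead of the robot, y to its left, z up, the work surface at z = 0. Lengths are in m, angles in rad, forces in N, time in s.
With the tool pointing down it reaches from about 0.35 to 0.775 m from the base axis. Payload 7.3 kg.
Tool frame: the origin (TCP) lies midway between the tips of the shut fingers; the grasp point (between the pads) lies 19 mm behind it (robot.grip_depth is the z of the grasp point in the tool frame, in m); z points along the fingers, y is the line along which they close (so a half turn about z gives the same grasp; the last joint's range is limited). The gripper opens to 92 mm and grips with 3 to 60 N. Pads are 19 mm wide; open, the fingers measure 130 mm over their backs; the gripper's body (75 mm by 190 mm) begins 47 mm behind the grasp point.
Start: joints at [-1.336, 0.342, 1.524, -0, 1.275, -0.146], TCP at [0.195, -0.487, 0.227] pointing down, gripper open.
Joint ranges: [-2.53, 2.53], [-0.77, 2.02], [0.04, 2.7], [-1, 4.14], [0.28, 2.66], [-3.11, 3.11]. Speed limits (rad/s): [2.57, 2.57, 3.14, 3.14, 3.14, 3.14].

## Interface

Orientations are given as [roll, pitch, yaw] about the fixed x, y, z axes, in that order (R = Rz(yaw) Ry(pitch) Rx(roll)).
In Python, from cell import robot, viewer gives the robot as it stands.
- The arm moves only by the tool step_arm, never from a script. Its argument "increments" is a list of rows, each an object with "delta_pos": the shift along the tool's x, y, z in cm, a list of three; "dr": the turn, a rotation vector about the tool's x, y, z in degrees, a list of three; "fingers": the closure, from -1 (fully open) to 1 (shut), so that 0 is half open. In form: [{"delta_pos": [tx, ty, tz], "dr": [wx, wy, wz], "fingers": fingers}, ...]. A call has exactly 5 rows; each row is the pose to reach, as a shift and turn from the pose commanded when the call began, along the tool's axes at that moment; what a row does not reach only later rows make up. A row lasts 1/8 s, in which the tool goes at most 62.5 mm and 10.7 degrees, less where a joint would pass 70% of its speed; a pose out of reach is approached as far as the arm can. A call with a gripper value outside its range is refused whole. The fingers move at their own pace and stop on an object; "newtons" is the grip in N (left out, the last holds). Time passes only in rows, so rows that repeat a pose let the fingers close, or fill a call up. It gives the time, the measured TCP pose, the force, the opening and the grip force at its end, in the units of the state.
- robot.observe(): the state, without advancing time (a new reading comes with each control period).
- viewer.read_camera(name): name is "side" or "top"; returns the picture (384x512x3 uint8, red, green, blue); there is no depth.
- viewer.camera_params(name): a dict with "K" (3x3 intrinsics, pixels), "T" (4x4, takes a point from camera to world coordinates). Camera axes: x right, y down, z forward; pixel columns grow to the right and rows downward; lengths in m; the calibration is good to about 2 mm. A picture is of the moment at which its call begins. camera_params takes no time and is no camera call.
- robot.hand_in(): hands the job in; it is judged then, once.
The state is a dict: "time": time; "qpos": joint angles; "qvel": joint speeds; "joint_efforts": joint torques, N m; "tool_pos": TCP position; "tool_rot": TCP orientation; "contact_force": force on the tool from outside, world axes, zero at the start; "torque": the same for the moment, N m; "opening": finger opening in m; "grip_force": force on a finger pad.
Only numpy, scipy, OpenCV 4.12 (cv2) and the standard library are available. Lean on these libraries where they do the work, as an engineer would, in place of code of your own. Each camera call takes 0.05 s, during which the arm holds its last target. There are 200 camera calls.

## Task

Take the red R-clip out of the wooden stand and push it straight down into the cross-hole of the handcart's axle, square across the axle, until its bent leg has snapped over the axle and its red grip sits fully down on top of it. Then let go, leaving the yellow clip and the blue pin in the stand.

Things in the scene. Friction and masses are not known exactly. Their poses are not given: they have to be found in the camera images.
- red_clip_grip (a point): Red R-clip (110 g) upright in a slot of the stand. Point: centre of its red disc grip, diameter 44, 18 thick along y (grasp there), underside 26 below. z up. Pointed straight leg, diameter 8, on the z axis, ends 101 below the point. Springy bent leg beside it, in the xz plane, +x side: throat at x 18, 62 below; tip at x 31, 84 below; snaps over the axle at a 6-15 N push. Units mm.
- axle_hole (a point): Mouth of the cross-hole, on top of the fixed cart's axle, 110 above the table. Level axle, diameter 40, along y; free end 36 to -y; hub (diameter 50) from 30 and wheel (140) from 77 to +y. Vertical countersunk through-hole, 20 long (y), 14 wide (x). Bent leg may go on either side. Home: grip centre 26 above this point, clip y parallel to axle. Units mm.
- yellow_clip_grip (a point): Bystander: a smaller R-clip with a yellow grip of the same size and shape as the red one, in another slot of the stand (slots 80 mm apart); centre of its grip. Leave it standing in the stand.
- blue_pin_grip (a point): Bystander: a plain straight pin without bent leg, with a blue grip of the same size and shape, in another slot of the stand; centre of its grip. Leave it standing in the stand.
Not all that is in view belongs to the job. Of the things like the part that bears red_clip_grip, leave any that is green, orange or purple; of the rest the smaller one is meant.

How it is judged:
At the end, for the whole second after the job is handed in: The red clip rests fully home: its grip centre within 16 mm sideways of the hole and 15 to 31 mm above its mouth, upright within 20 degrees, square across the axle within 20 degrees, at rest. The yellow clip and the blue pin still stand in the stand (horizontal distance between red_clip_grip and axle_hole below 0.016 m and z of red_clip_grip in the frame of axle_hole between 0.015 and 0.031 m and angle between red_clip_grip's own z axis and vertical below 0.35 rad and angle between the y axis of red_clip_grip and the y axis of axle_hole, either way round below 0.35 rad and linear speed of red_clip below 0.03 m/s); the robot touches nothing.
It fails at once if the yellow clip is pulled from its place (moved more than 30 mm) (distance of yellow_clip_grip from where it was at the start of the episode above 0.03 m).
It fails at once if the blue pin is pulled from its place (moved more than 30 mm) (distance of blue_pin_grip from where it was at the start of the episode above 0.03 m).
It also fails if it takes over 42 s, if anything falls off the work surface, if the arm or the gripper's body presses on something with over 40 N, if the wrist force passes 120 N, or if a joint passes its speed limit or range.

## Working session

There is one attempt and no reset: what is moved stays moved. The work goes in short steps, Python scripts to look and compute and a tool call to move; the robot and the scene stay as the last step left them, time stands still between calls to the robot, and variables do not carry over. Pictures are saved under pics/ and viewed, at most 10 in all, crops included, and the job is handed in when it is done.

Besides the shell and the picture viewer there is one more tool, called as name([rows], argument=value, ...), one row to a line, values as JSON. step_arm: Moves the arm, as the interface text tells. Its arguments: {"type":"object","properties":{"increments":{"type":"array"},"newtons":{"type":"number"}},"required":["increments"]}

```bash
mkdir -p pics; python3 - <<'E'
from cell import robot, viewer
import cv2, numpy as np
a=viewer.read_camera("top");b=viewer.read_camera("side")
cv2.imwrite("pics/top0.png",a[:,:,::-1]);cv2.imwrite("pics/side0.png",b[:,:,::-1])
for n in("top","side"):
    p=viewer.camera_params(n);print(n,np.round(p["K"],1).tolist(),np.round(p["T"],3).tolist())
o=robot.observe();print(o["time"],o["tool_pos"],o["tool_rot"],o["opening"])
E
```

```text
top [[453.2, 0.0, 256.2], [0.0, 453.2, 192.9], [0.0, 0.0, 1.0]] [[-0.019, -0.996, 0.091, 0.371], [-0.999, 0.016, -0.031, -0.052], [0.029, -0.091, -0.995, 1.087], [0.0, 0.0, 0.0, 1.0]]
side [[363.1, 0.0, 260.3], [0.0, 363.1, 188.3], [0.0, 0.0, 1.0]] [[-0.996, -0.071, 0.059, 0.397], [-0.092, 0.706, -0.702, 0.479], [0.008, -0.704, -0.71, 0.681], [0.0, 0.0, 0.0, 1.0]]
0.1 [ 0.19505839 -0.48705073  0.22613585] [-3.14027785e+00 -1.67454731e-04  3.80842106e-01] 0.09165430233331505
```

View pics/top0.png

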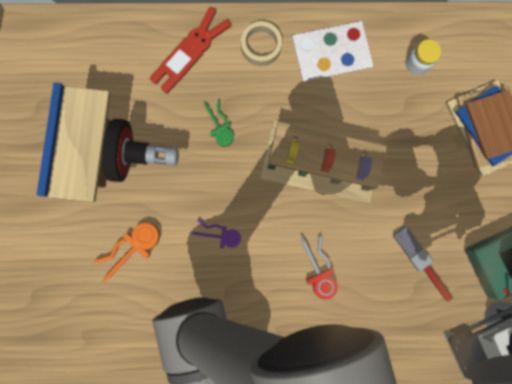

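View pics/side0.png

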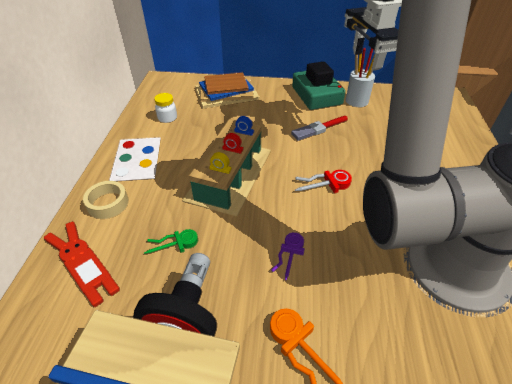

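The top view shows the stand's grips at about yellow (293,150), red (328,159) and blue (364,167). The axle end is at (178,156), with the hole near (160,155). The red clip lying at (322,285) is the larger decoy, so I'll leave it. Next I'll measure.

```bash
cat >h.py <<'E'
from cell import robot, viewer
import cv2, numpy as np
P={n:viewer.camera_params(n) for n in("top","side")}
def ray(n,uv):
    K,T=P[n]["K"],np.array(P[n]["T"]);d=T[:3,:3]@np.linalg.solve(K,[uv[0],uv[1],1.]);return T[:3,3],d/np.linalg.norm(d)
def plane(n,uv,z):
    o,d=ray(n,uv);return o+d*(z-o[2])/d[2]
def tri(a,b):
    (o1,d1),(o2,d2)=ray("top",a),ray("side",b)
    s=np.linalg.lstsq(np.c_[d1,-d2],o2-o1,rcond=None)[0];p,q=o1+s[0]*d1,o2+s[1]*d2
    return (p+q)/2,np.linalg.norm(p-q)
def proj(n,p):
    T=np.array(P[n]["T"]);c=P[n]["K"]@(T[:3,:3].T@(np.asarray(p)-T[:3,3]));return c[:2]/c[2]
def blob(img,col,box):
    x0,y0,x1,y1=box;h=cv2.cvtColor(img[y0:y1,x0:x1],cv2.COLOR_RGB2HSV).astype(int);H,S,V=h[...,0],h[...,1],h[...,2]
    m={"red":(H<7)|(H>172),"yellow":(H>21)&(H<33),"blue":(H>105)&(H<130)}[col]&(S>(150 if col!="blue" else 100))&(V>40)
    n,l,s,c=cv2.connectedComponentsWithStats(m.astype(np.uint8));i=1+np.argmax(s[1:,4])
    pts=np.argwhere(l==i)[:,::-1].astype(np.float32)
    return c[i]+[x0,y0],s[i],cv2.minAreaRect(pts)
E
python3 - <<'E'
from h import *
a=cv2.imread("pics/top0.png")[:,:,::-1];b=cv2.imread("pics/side0.png")[:,:,::-1]
r={}
for c,bt,bs in(("yellow",(280,130,305,170),(203,148,235,178)),("red",(318,142,342,178),(218,130,247,155)),("blue",(352,150,378,185),(232,113,256,136))):
    t,s,m=blob(a,c,bt);u,s2,m2=blob(b,c,bs);p,e=tri(t,u);r[c]=p
    print(c,t.round(1),s,np.round(m[1],1),round(m[2],1),u.round(1),s2,p.round(4),round(e,4))
d=r["yellow"]-r["blue"];print("row yaw",np.degrees(np.arctan2(d[1],d[0])),np.linalg.norm(d))
top=cv2.resize(np.ascontiguousarray(a[125:190,100:190]),None,fx=8,fy=8,interpolation=cv2.INTER_CUBIC)[:,:720]
cv2.imwrite("pics/c1.png",top[:,:,::-1])
s=cv2.resize(np.ascontiguousarray(b[240:340,150:250]),None,fx=6,fy=6,interpolation=cv2.INTER_CUBIC);cv2.imwrite("pics/c2.png",s[:,:,::-1])
E
```

```text
yellow [292.6 151.9] [  7  11  12  23 149] [ 7.4 21.6] 13.2 [220.  162.7] [  6   4  23  22 326] [ 0.5486 -0.1637  0.1084] 0.0001
red [328.4 159.7] [  4   8  13  21 137] [ 7.9 20.9] 15.5 [232.5 143. ] [  4   3  21  21 278] [ 0.5302 -0.2423  0.1078] 0.0003Traceback (most recent call last):
  File "<stdin>", line 5, in <module>
  File "h.py", line 17, in blob
    n,l,s,c=cv2.connectedComponentsWithStats(m.astype(np.uint8));i=1+np.argmax(s[1:,4])
                                                                     ~~~~~~~~~^^^^^^^^^
    return _wrapfunc(a, 'argmax', axis=axis, out=out, **kwds)
    return bound(*args, **kwds)
ValueError: attempt to get argmax of an empty sequence
```

```bash
python3 - <<'E'
from h import *
a=cv2.imread("pics/top0.png")[:,:,::-1];b=cv2.imread("pics/side0.png")[:,:,::-1]
print(a[160:176:5,364].tolist())
top=cv2.resize(np.ascontiguousarray(a[125:190,100:190]),None,fx=8,fy=8,interpolation=cv2.INTER_CUBIC)
cv2.imwrite("pics/c1.png",top[:,:,::-1])
s=cv2.resize(np.ascontiguousarray(b[240:340,150:250]),None,fx=6,fy=6,interpolation=cv2.INTER_CUBIC);cv2.imwrite("pics/c2.png",s[:,:,::-1])
E
```

```text
[[73, 69, 85], [74, 72, 94], [74, 71, 90], [75, 70, 81]]
```

View pics/c1.png

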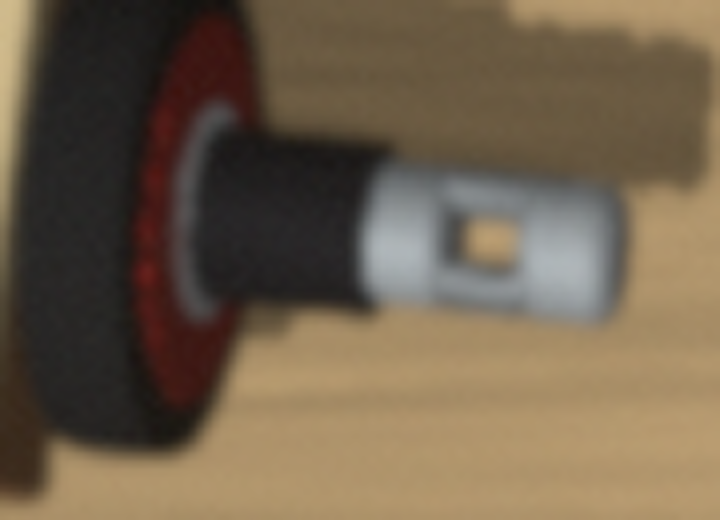

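View pics/c2.png

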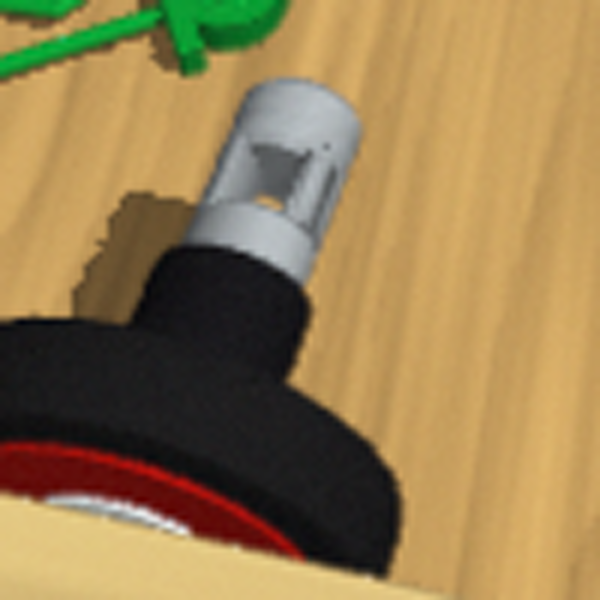

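```bash
python3 - <<'E'
from h import *
a=cv2.imread("pics/top0.png")[:,:,::-1];b=cv2.imread("pics/side0.png")[:,:,::-1]
big=cv2.resize(np.ascontiguousarray(a[125:190,100:190]),None,fx=8,fy=8,interpolation=cv2.INTER_CUBIC)
h=cv2.cvtColor(big,cv2.COLOR_RGB2HSV).astype(int)
m=(h[...,1]<62)&(h[...,2]>70);m[:,:350]=0;m[:130]=0;m[350:]=0
full=lambda U,V:((U+.5)/8-.5+100,(V+.5)/8-.5+125)
cs=np.arange(405,590,4);up=[np.where(m[:,c])[0].min() for c in cs];lo=[np.where(m[:,c])[0].max() for c in cs]
fu,fl=[np.polynomial.polynomial.polyfit(cs,y,1) for y in(up,lo)];print(fu,fl)
mid=(fu+fl)/2
p,q=[plane("top",full(U,mid[0]+mid[1]*U),.09) for U in(405,590)]
d=p-q;print("axle yaw",np.degrees(np.arctan2(d[1],d[0])))
w=[plane("top",full(484,f[0]+f[1]*484),.09) for f in(fu,fl)];print("width",np.linalg.norm(w[0]-w[1]))
# free end / hub face
r=np.where(m[240])[0];print("row240 silver",r.min(),r.max())
ax=np.r_[ (d/np.linalg.norm(d))]
H=plane("top",full(484,240),.11);print("hole plane",H.round(4), "axis pt", (p+(ax@(H-p))*ax).round(4))
for uv in((262,180),):
    s=((uv[0]+.5)/6-.5+150,(uv[1]+.5)/6-.5+240);print(tri(full(484,240),s), plane("side",s,.11))
R=np.array([.5302,-.2423,.108]);o=robot.observe()
print("proj hole side",(proj("side",H)-[149.5,239.5])*6)
for c,bt in(("yellow",(280,130,305,170)),("red",(318,142,342,178))):print(blob(a,c,bt)[2])
print(o["tool_pos"],np.degrees(o["tool_rot"]),o["qpos"])
E
```

```text
[1.15324960e+02 1.06585338e-01] [2.59636043e+02 1.12338113e-01]
axle yaw 82.85991775474903
width 0.04120306029605551
row240 silver 356 625
hole plane [0.5465 0.125  0.11  ] axis pt [0.5494 0.1246 0.09  ]
(array([0.54863477, 0.12682936, 0.1001543 ]), np.float64(0.0007915341837761618)) [0.54646675 0.13279346 0.11      ]
proj hole side [268.19771684 158.37187844]
((12.465574264526367, 22.021310806274414), (7.443778038024902, 21.586957931518555), 13.240520477294922)
((10.309455871582031, 18.085960388183594), (7.922259330749512, 20.876224517822266), 15.52410888671875)
[ 0.19505839 -0.48705073  0.22613585] [-1.79924667e+02 -9.59444937e-03  2.18206453e+01] [-1.33599111e+00  3.42644853e-01  1.52487238e+00 -2.68177007e-05
  1.27540060e+00 -1.46029176e-01]
```

step_arm([
  {"delta_pos": [5, -1.3, 0], "dr": [0, 0, 7], "fingers": 0},
  {"delta_pos": [10, -2.6, 0], "dr": [0, 0, 14], "fingers": 0},
  {"delta_pos": [16, -4.1, 0], "dr": [0, 0, 21], "fingers": 0},
  {"delta_pos": [22, -5.6, 0], "dr": [0, 0, 28], "fingers": 0},
  {"delta_pos": [27, -6.9, 0], "dr": [0, 0, 35], "fingers": 0},
])

```text
time: 0.72
tool_pos: [0.4216, -0.3213, 0.2264]
tool_rot: [-3.141, 0.0, -0.233]
contact_force: [-0.0, -1.5, -0.0]
opening: 0.0479
grip_force: 0.0
```

```bash
cat >go.py <<'E'
from h import *
from scipy.spatial.transform import Rotation as Ro
def go(tx,ty,tz,yaw):
    o=robot.observe();R=Ro.from_euler("xyz",o["tool_rot"]);G=Ro.from_euler("xyz",[np.pi,0,np.radians(yaw)])
    print("t",o["time"],"pos",np.round(o["tool_pos"],4),"rpy",np.degrees(o["tool_rot"]).round(1),"F",np.round(o["contact_force"],1),"open",round(o["opening"],4),"grip",round(o["grip_force"],1))
    print("delta cm",(R.inv().apply(np.array([tx,ty,tz])-o["tool_pos"])*100).round(2),"dr",np.degrees((R.inv()*G).as_rotvec()).round(1))
E
python3 -c "
from go import *
go(.5302,-.2423,.17,-13.2)
b=cv2.imread('pics/side0.png')
big=cv2.resize(b[240:340,150:250],None,fx=6,fy=6,interpolation=cv2.INTER_CUBIC)
h=cv2.cvtColor(big,cv2.COLOR_BGR2HSV).astype(int)
for V in (100,120,140,220):
    r=np.where((h[V,150:400,1]<62)&(h[V,150:400,2]>70))[0]+150; print(V,r.min(),r.max(),len(r))
for p in ([.5465,.1265,.11],[.5465,.1265,.09],[.5494,.1265,.11],[.5494,.1265,.09]): print(p,(proj('side',p)-[149.5,239.5])*6-.5,(proj('top',p)-[99.5,124.5])*8-.5)
"
```

```text
t 0.725 pos [ 0.4216 -0.3213  0.2264] rpy [-180.     0.   -13.4] F [-0.  -1.5 -0. ] open 0.0479 grip 0.0
delta cm [  8.74 -10.19   5.64] dr [-0.   0.  -0.2]
100 244 344 101
120 235 358 124
140 228 358 131
220 192 328 137
[0.5465, 0.1265, 0.11] [266.48664139 162.11042591] [478.40722653 239.94178265]
[0.5465, 0.1265, 0.09] [274.31543113 197.64272347] [491.68500638 252.61468394]
[0.5494, 0.1265, 0.11] [257.08960302 161.30981723] [478.41119732 229.37941053]
[0.5494, 0.1265, 0.09] [265.11359497 196.84988151] [491.68542441 242.25857087]
```

step_arm([
  {"delta_pos": [3, -3.5, 0], "dr": [0, 0, 0], "fingers": 0},
  {"delta_pos": [6, -7, 0], "dr": [0, 0, 0], "fingers": 0},
  {"delta_pos": [8.7, -10.2, 1.5], "dr": [0, 0, 0], "fingers": 0},
  {"delta_pos": [8.7, -10.2, 4], "dr": [0, 0, 0], "fingers": 0},
  {"delta_pos": [8.7, -10.2, 6], "dr": [0, 0, 0], "fingers": 0},
])

```text
time: 1.35
tool_pos: [0.5281, -0.2426, 0.1651]
tool_rot: [-3.141, 0.002, -0.229]
contact_force: [0.4, 0.6, 0.1]
opening: 0.0459
grip_force: 0.0
```

```bash
python3 -c "
from go import *
go(.5302,-.2423,.093,-13.2)
b=viewer.read_camera('side')[:,:,::-1]
cv2.imwrite('pics/s1.png',cv2.resize(b[60:220,160:320],None,fx=3.7,fy=3.7,interpolation=cv2.INTER_CUBIC))"
```

```text
t 1.35 pos [ 0.5281 -0.2426  0.1651] rpy [-1.80e+02  1.00e-01 -1.31e+01] F [0.4 0.6 0.1] open 0.0459 grip 0.0
delta cm [ 0.21 -0.07  7.21] dr [-0.   0.1  0.1]
```

View pics/s1.png

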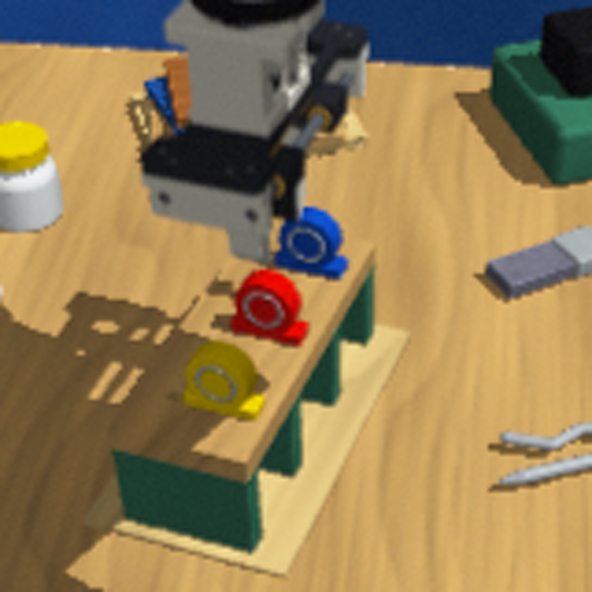

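The side view shows the jaws above red, at crop (255,235), with red at (268,305) and its foot below it. I'll descend and grip.

step_arm([
  {"delta_pos": [0.1, -0.1, 2], "dr": [0, 0, 0], "fingers": 0},
  {"delta_pos": [0.1, -0.1, 4.5], "dr": [0, 0, 0], "fingers": 0},
  {"delta_pos": [0.1, -0.1, 6.5], "dr": [0, 0, 0], "fingers": 0},
  {"delta_pos": [0.1, -0.1, 7.2], "dr": [0, 0, 0], "fingers": 0},
  {"delta_pos": [0.1, -0.1, 7.2], "dr": [0, 0, 0], "fingers": 0},
], newtons=40)

```text
time: 2.02
tool_pos: [0.5293, -0.2429, 0.0948]
tool_rot: [-3.142, 0.0, -0.23]
contact_force: [0.1, -0.3, 0.5]
opening: 0.0462
grip_force: 0.0
```

step_arm([
  {"delta_pos": [0, 0, 0], "dr": [0, 0, 0], "fingers": 0.4},
  {"delta_pos": [0, 0, 0], "dr": [0, 0, 0], "fingers": 1},
  {"delta_pos": [0, 0, 0], "dr": [0, 0, 0], "fingers": 1},
  {"delta_pos": [0, 0, 0], "dr": [0, 0, 0], "fingers": 1},
  {"delta_pos": [0, 0, 0], "dr": [0, 0, 0], "fingers": 1},
])

```text
time: 2.65
tool_pos: [0.5298, -0.2413, 0.0953]
tool_rot: [-3.139, -0.001, -0.23]
contact_force: [0.8, 6.4, 3.2]
opening: 0.0176
grip_force: 40.0
```

step_arm([
  {"delta_pos": [0, 0, -1], "dr": [0, 0, 0], "fingers": 1},
  {"delta_pos": [0, 0, -2.5], "dr": [0, 0, 0], "fingers": 1},
  {"delta_pos": [0, 0, -5], "dr": [0, 0, 0], "fingers": 1},
  {"delta_pos": [0, 0, -8], "dr": [0, 0, 0], "fingers": 1},
  {"delta_pos": [0, 0, -11], "dr": [0, 0, 0], "fingers": 1},
])

```text
time: 3.28
tool_pos: [0.5292, -0.243, 0.206]
tool_rot: [3.141, -0.0, -0.23]
contact_force: [-0.6, -1.0, -0.4]
opening: 0.0176
grip_force: 40.0
```

step_arm([
  {"delta_pos": [0, 0, -2], "dr": [0, 0, 0], "fingers": 1},
  {"delta_pos": [0, 0, -4], "dr": [0, 0, 0], "fingers": 1},
  {"delta_pos": [0, 0, -4.5], "dr": [0, 0, 0], "fingers": 1},
  {"delta_pos": [0, 0, -4.5], "dr": [0, 0, 0], "fingers": 1},
  {"delta_pos": [0, 0, -4.5], "dr": [0, 0, 0], "fingers": 1},
])

```text
time: 3.9
tool_pos: [0.5289, -0.2426, 0.2487]
tool_rot: [-3.141, 0.002, -0.23]
contact_force: [0.2, 0.2, -0.6]
opening: 0.0173
grip_force: 40.0
```

```bash
python3 -c "
from go import *
go(.530,-.05,.248,-13.2)
b=viewer.read_camera('side')
cv2.imwrite('pics/s2.png',cv2.resize(b[40:200,160:320,::-1],None,fx=3.7,fy=3.7,interpolation=cv2.INTER_CUBIC))
"
```

```text
t 3.9 pos [ 0.5289 -0.2426  0.2487] rpy [-1.80e+02  1.00e-01 -1.32e+01] F [ 0.2  0.2 -0.6] open 0.0173 grip 40.0
delta cm [ -4.29 -18.78   0.09] dr [-0.   0.1  0. ]
```

View pics/s2.png

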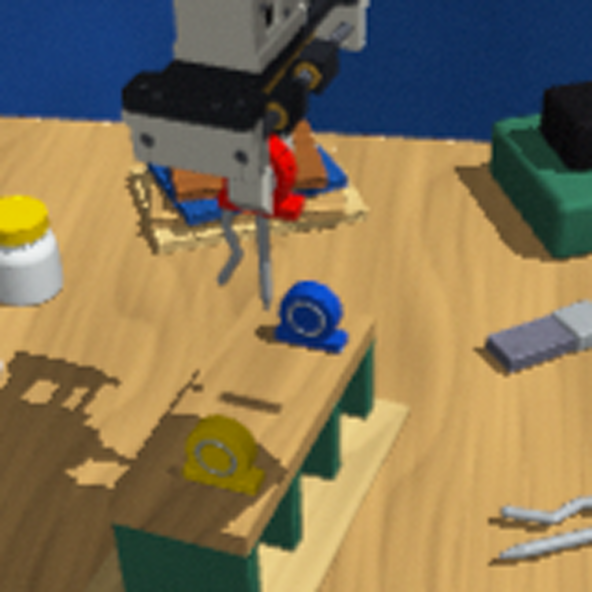

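The clip is out and upright. Its bent leg is on the +x side and the straight leg's tip is at crop (266,305). The yellow clip and blue pin are still standing. Next I'll move over the axle.

step_arm([
  {"delta_pos": [-0.9, -5, 0], "dr": [0, 0, -1], "fingers": 1},
  {"delta_pos": [-1.8, -10, 0], "dr": [0, 0, -2], "fingers": 1},
  {"delta_pos": [-2.7, -15, 0], "dr": [0, 0, -3], "fingers": 1},
  {"delta_pos": [-3.6, -20, 0], "dr": [0, 0, -4], "fingers": 1},
  {"delta_pos": [-4.5, -25, 0], "dr": [0, 0, -6.1], "fingers": 1},
])

```text
time: 4.58
tool_pos: [0.5422, 0.0125, 0.2491]
tool_rot: [3.141, 0.001, -0.123]
contact_force: [0.1, 1.0, -1.2]
opening: 0.0175
grip_force: 40.0
```

```bash
python3 -c "
from go import *
go(.548,.126,.248,-7.1)"
```

```text
t 4.575 pos [0.5422 0.0125 0.2491] rpy [180.   0.  -7.] F [ 0.1  1.  -1.2] open 0.0175 grip 40.0
delta cm [ -0.82 -11.34   0.11] dr [0.  0.  0.1]
```

step_arm([
  {"delta_pos": [-0.3, -4, 0], "dr": [0, 0, 0], "fingers": 1},
  {"delta_pos": [-0.6, -8, 0], "dr": [0, 0, 0], "fingers": 1},
  {"delta_pos": [-0.8, -10.5, 0], "dr": [0, 0, 0], "fingers": 1},
  {"delta_pos": [-0.8, -11.3, 0.5], "dr": [0, 0, 0], "fingers": 1},
  {"delta_pos": [-0.8, -11.3, 1], "dr": [0, 0, 0], "fingers": 1},
])

```text
time: 5.2
tool_pos: [0.5483, 0.1238, 0.2388]
tool_rot: [3.141, 0.001, -0.123]
contact_force: [-0.0, -0.4, -1.1]
opening: 0.0176
grip_force: 40.0
```

step_arm([
  {"delta_pos": [0, 0, 0], "dr": [0, 0, 0], "fingers": 1},
  {"delta_pos": [0, 0, 0], "dr": [0, 0, 0], "fingers": 1},
  {"delta_pos": [0, 0, 0], "dr": [0, 0, 0], "fingers": 1},
  {"delta_pos": [0, 0, 0], "dr": [0, 0, 0], "fingers": 1},
  {"delta_pos": [0, 0, 0], "dr": [0, 0, 0], "fingers": 1},
])

```text
time: 5.82
tool_pos: [0.5486, 0.1239, 0.2398]
tool_rot: [3.142, -0.0, -0.124]
contact_force: [0.0, 0.2, -1.6]
opening: 0.0181
grip_force: 40.0
```

```bash
python3 -c "
from go import *
go(.548,.126,.238,-7.1)
b=viewer.read_camera('side')[:,:,::-1];cv2.imwrite('pics/side_f.png',b)
cv2.imwrite('pics/top_f.png',viewer.read_camera('top')[:,:,::-1])
cv2.imwrite('pics/s3.png',cv2.resize(b[170:300,130:270],None,fx=4.6,fy=4.6,interpolation=cv2.INTER_CUBIC))
p=robot.observe()['tool_pos']
for dz in(.0127,-.03,-.06,-.0883):
  print(dz,(proj('side',p+[0,0,dz])-[129.5,169.5])*4.6-.5)
print((proj('side',[.548,.126,.11])-[129.5,169.5])*4.6-.5)
"
```

```text
t 5.825 pos [0.5486 0.1239 0.2398] rpy [180.   -0.   -7.1] F [ 0.   0.2 -1.6] open 0.0181 grip 40.0
delta cm [-0.08 -0.2   0.18] dr [ 0. -0.  0.]
0.0127 [240.50937372 206.22007757]
-0.03 [257.96437995 284.79029404]
-0.06 [269.1980192  335.35627245]
-0.0883 [279.1040462  379.94627002]
[292.74268923 444.7695404 ]
```

View pics/s3.png

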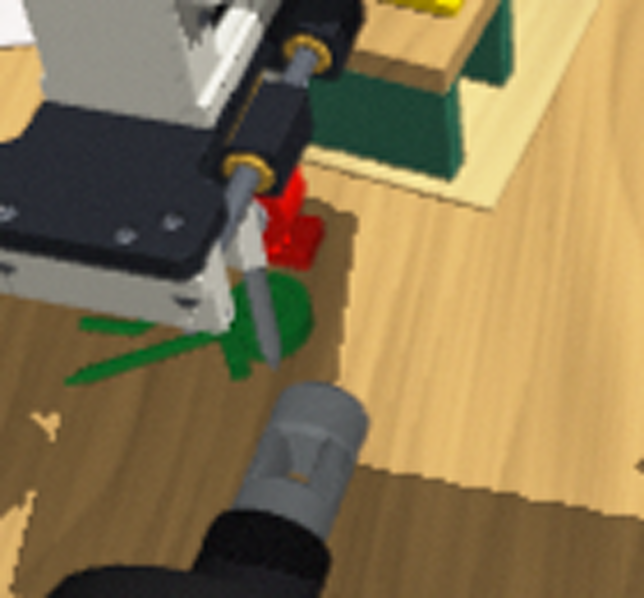

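The leg tip is at crop (277,366), in line with the hole mouth at about (298,453). I'll lower it to just above the mouth and compare the two directly.

step_arm([
  {"delta_pos": [-0.1, -0.2, 1], "dr": [0, 0, 0], "fingers": 1},
  {"delta_pos": [-0.1, -0.2, 2], "dr": [0, 0, 0], "fingers": 1},
  {"delta_pos": [-0.1, -0.2, 3], "dr": [0, 0, 0], "fingers": 1},
  {"delta_pos": [-0.1, -0.2, 3.3], "dr": [0, 0, 0], "fingers": 1},
  {"delta_pos": [-0.1, -0.2, 3.3], "dr": [0, 0, 0], "fingers": 1},
])

```text
time: 6.55
tool_pos: [0.5477, 0.1261, 0.2064]
tool_rot: [3.141, 0.0, -0.124]
contact_force: [0.6, -0.2, -0.6]
opening: 0.0175
grip_force: 40.0
```

```bash
python3 -c "
from go import *
go(.548,.126,.206,-7.1)
b=viewer.read_camera('side')[:,:,::-1]
cv2.imwrite('pics/s4.png',cv2.resize(b[220:300,160:240],None,fx=7.4,fy=7.4,interpolation=cv2.INTER_CUBIC))
p=robot.observe()['tool_pos']
f=lambda q:((proj('side',q)-[159.5,219.5])*7.4-.5).round(0)
print(f(p-[0,0,.0883]),f(p-[0,0,.0803]),f([.548,.126,.11]),f([.5495,.1365,.11]),f([.5467,.1161,.11]))
print('s2 tip', proj('side',[.5289,-.2426,.2487-.0883]),proj('side',[.5289,-.2426,.2487-.0803]),'seen 231.9 122.4')
"
```

```text
t 6.55 pos [0.5477 0.1261 0.2064] rpy [180.    0.   -7.1] F [ 0.6 -0.2 -0.6] open 0.0175 grip 40.0
delta cm [0.03 0.01 0.04] dr [0. 0. 0.]
[245. 327.] [241. 309.] [249. 346.] [234. 382.] [263. 312.]
s2 tip [232.00272818 125.82562741] [231.84662184 123.09282866] seen 231.9 122.4
```

View pics/s4.png

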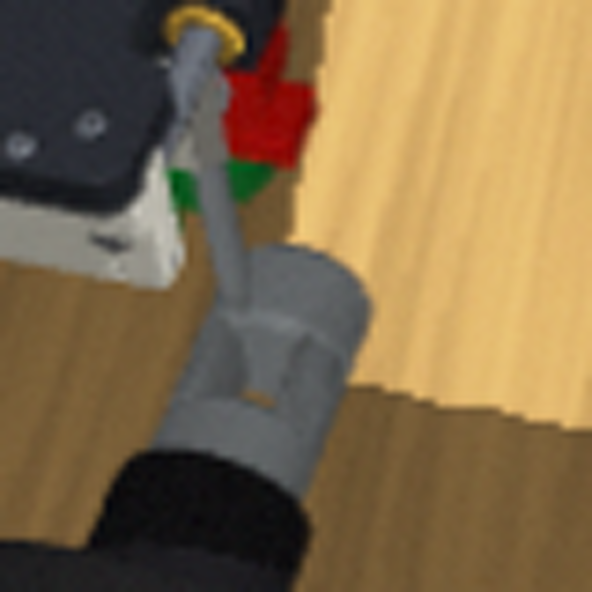

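The leg tip, at crop (238,308), is directly over the countersink and about 1.5 cm up. In the grip the clip sits about 8 mm higher than I first estimated. I'll lower it gently and watch the force.

step_arm([
  {"delta_pos": [0, 0, 0.5], "dr": [0, 0, 0], "fingers": 1},
  {"delta_pos": [0, 0, 1.0], "dr": [0, 0, 0], "fingers": 1},
  {"delta_pos": [0, 0, 1.5], "dr": [0, 0, 0], "fingers": 1},
  {"delta_pos": [0, 0, 2.0], "dr": [0, 0, 0], "fingers": 1},
  {"delta_pos": [0, 0, 2.5], "dr": [0, 0, 0], "fingers": 1},
], newtons=50)

```text
time: 7.22
tool_pos: [0.5478, 0.1261, 0.1813]
tool_rot: [3.141, 0.0, -0.124]
contact_force: [0.5, -0.0, -0.8]
opening: 0.0174
grip_force: 50.0
```

step_arm([
  {"delta_pos": [0, 0, 0.4], "dr": [0, 0, 0], "fingers": 1},
  {"delta_pos": [0, 0, 0.8], "dr": [0, 0, 0], "fingers": 1},
  {"delta_pos": [0, 0, 1.2], "dr": [0, 0, 0], "fingers": 1},
  {"delta_pos": [0, 0, 1.6], "dr": [0, 0, 0], "fingers": 1},
  {"delta_pos": [0, 0, 2.0], "dr": [0, 0, 0], "fingers": 1},
])

```text
time: 7.85
tool_pos: [0.5478, 0.1261, 0.1614]
tool_rot: [3.142, -0.0, -0.124]
contact_force: [0.4, -0.9, -1.0]
opening: 0.0181
grip_force: 50.0
```

step_arm([
  {"delta_pos": [0, 0, 0.4], "dr": [0, 0, 0], "fingers": 1},
  {"delta_pos": [0, 0, 0.8], "dr": [0, 0, 0], "fingers": 1},
  {"delta_pos": [0, 0, 1.2], "dr": [0, 0, 0], "fingers": 1},
  {"delta_pos": [0, 0, 1.6], "dr": [0, 0, 0], "fingers": 1},
  {"delta_pos": [0, 0, 2.0], "dr": [0, 0, 0], "fingers": 1},
])

```text
time: 8.48
tool_pos: [0.5489, 0.1261, 0.1421]
tool_rot: [-3.141, -0.003, -0.124]
contact_force: [2.8, -0.1, 3.5]
opening: 0.0178
grip_force: 50.0
```

step_arm([
  {"delta_pos": [0, 0, 0.4], "dr": [0, 0, 0], "fingers": 1},
  {"delta_pos": [0, 0, 0.8], "dr": [0, 0, 0], "fingers": 1},
  {"delta_pos": [0, 0, 1.2], "dr": [0, 0, 0], "fingers": 1},
  {"delta_pos": [0, 0, 1.5], "dr": [0, 0, 0], "fingers": 1},
  {"delta_pos": [0, 0, 1.5], "dr": [0, 0, 0], "fingers": 1},
])

```text
time: 9.1
tool_pos: [0.5487, 0.126, 0.1263]
tool_rot: [-3.141, -0.002, -0.124]
contact_force: [6.0, -1.3, -4.6]
opening: 0.0178
grip_force: 50.0
```

step_arm([
  {"delta_pos": [0, 0, 0.2], "dr": [0, 0, 0], "fingers": 1},
  {"delta_pos": [0, 0, 0.4], "dr": [0, 0, 0], "fingers": 1},
  {"delta_pos": [0, 0, 0.6], "dr": [0, 0, 0], "fingers": 1},
  {"delta_pos": [0, 0, 0.8], "dr": [0, 0, 0], "fingers": 1},
  {"delta_pos": [0, 0, 0.8], "dr": [0, 0, 0], "fingers": 1},
])

```text
time: 9.72
tool_pos: [0.5476, 0.1261, 0.1183]
tool_rot: [3.141, 0.001, -0.124]
contact_force: [4.7, 0.2, -2.5]
opening: 0.018
grip_force: 50.0
```

step_arm([
  {"delta_pos": [0, 0, 0.1], "dr": [0, 0, 0], "fingers": 1},
  {"delta_pos": [0, 0, 0.2], "dr": [0, 0, 0], "fingers": 1},
  {"delta_pos": [0, 0, 0.3], "dr": [0, 0, 0], "fingers": 1},
  {"delta_pos": [0, 0, 0.4], "dr": [0, 0, 0], "fingers": 1},
  {"delta_pos": [0, 0, 0.4], "dr": [0, 0, 0], "fingers": 1},
])

```text
time: 10.35
tool_pos: [0.5473, 0.1262, 0.1144]
tool_rot: [3.141, 0.001, -0.124]
contact_force: [3.6, 0.2, -0.6]
opening: 0.0177
grip_force: 50.0
```

```bash
python3 -c "
from go import *
go(.548,.126,.1153,-7.1)"
```

```text
t 10.35 pos [0.5473 0.1262 0.1144] rpy [ 1.8e+02  1.0e-01 -7.1e+00] F [ 3.6  0.2 -0.6] open 0.0177 grip 50.0
delta cm [ 0.07  0.01 -0.09] dr [0.  0.1 0. ]
```

step_arm([
  {"delta_pos": [0, 0, 0.1], "dr": [0, 0, 0], "fingers": 1},
  {"delta_pos": [0, 0, 0.15], "dr": [0, 0, 0], "fingers": 1},
  {"delta_pos": [0, 0, 0.2], "dr": [0, 0, 0], "fingers": 1},
  {"delta_pos": [0, 0, 0.25], "dr": [0, 0, 0], "fingers": 1},
  {"delta_pos": [0, 0, 0.25], "dr": [0, 0, 0], "fingers": 1},
])

```text
time: 10.98
tool_pos: [0.5473, 0.1264, 0.1121]
tool_rot: [-3.141, 0.001, -0.124]
contact_force: [-0.1, 1.6, -0.2]
opening: 0.018
grip_force: 50.0
```

```bash
python3 -c "
from go import *
b=viewer.read_camera('side')[:,:,::-1]
cv2.imwrite('pics/s5.png',cv2.resize(b[200:300,150:250],None,fx=6,fy=6,interpolation=cv2.INTER_CUBIC))
f=lambda q:((proj('side',q)-[149.5,199.5])*6-.5).round(0)
print(f([.5475,.126,.136]),f([.5475,.126,.11]),f([.5475,.126,.112]))"
```

```text
[253. 352.] [264. 400.] [263. 397.]
```

View pics/s5.png

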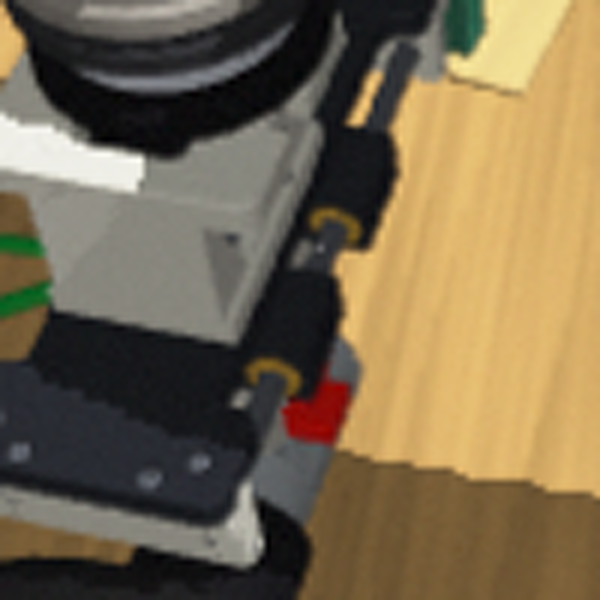

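The red foot, at crop (315,410), is down on the axle, but the gripper hides the rest. I'll press a little further.

step_arm([
  {"delta_pos": [0, 0, 0.05], "dr": [0, 0, 0], "fingers": 1},
  {"delta_pos": [0, 0, 0.1], "dr": [0, 0, 0], "fingers": 1},
  {"delta_pos": [0, 0, 0.15], "dr": [0, 0, 0], "fingers": 1},
  {"delta_pos": [0, 0, 0.15], "dr": [0, 0, 0], "fingers": 1},
  {"delta_pos": [0, 0, 0.15], "dr": [0, 0, 0], "fingers": 1},
])

```text
time: 11.65
tool_pos: [0.5474, 0.1264, 0.1117]
tool_rot: [-3.141, 0.0, -0.123]
contact_force: [-3.3, 2.1, 8.5]
opening: 0.0179
grip_force: 50.0
```

step_arm([
  {"delta_pos": [0, 0, 0], "dr": [0, 0, 0], "fingers": 0.55},
  {"delta_pos": [0, 0, 0], "dr": [0, 0, 0], "fingers": 0.55},
  {"delta_pos": [0, 0, -0.5], "dr": [0, 0, 0], "fingers": 0.53},
  {"delta_pos": [0, 0, -1], "dr": [0, 0, 0], "fingers": 0.4},
  {"delta_pos": [0, 0, -1.5], "dr": [0, 0, 0], "fingers": 0.2},
])

```text
time: 12.28
tool_pos: [0.5479, 0.1261, 0.1262]
tool_rot: [3.142, -0.0, -0.124]
contact_force: [1.0, -0.1, -0.3]
opening: 0.0328
grip_force: 0.0
```

step_arm([
  {"delta_pos": [0, 0, -2], "dr": [0, 0, 0], "fingers": 0.1},
  {"delta_pos": [0, 0, -5], "dr": [0, 0, 0], "fingers": 0.1},
  {"delta_pos": [0, 0, -9], "dr": [0, 0, 0], "fingers": 0.1},
  {"delta_pos": [0, 6, -12], "dr": [0, 0, 0], "fingers": 0.1},
  {"delta_pos": [0, 12, -12], "dr": [0, 0, 0], "fingers": 0.1},
])

```text
time: 12.9
tool_pos: [0.5341, 0.008, 0.2485]
tool_rot: [3.141, -0.006, -0.121]
contact_force: [0.3, -0.5, -0.2]
opening: 0.0415
grip_force: 0.0
```

step_arm([
  {"delta_pos": [0, 3, 0], "dr": [0, 0, 0], "fingers": 0.1},
  {"delta_pos": [-3, 6, 0], "dr": [0, 0, 0], "fingers": 0.1},
  {"delta_pos": [-6, 6, 0], "dr": [0, 0, 0], "fingers": 0.1},
  {"delta_pos": [-8, 6, 0], "dr": [0, 0, 0], "fingers": 0.1},
  {"delta_pos": [-8, 6, 0], "dr": [0, 0, 0], "fingers": 0.1},
])

```text
time: 13.52
tool_pos: [0.4457, -0.041, 0.2463]
tool_rot: [3.141, -0.001, -0.124]
contact_force: [-0.3, -1.2, -0.1]
opening: 0.0413
grip_force: 0.0
```

```bash
python3 -c "
from go import *
go(.548,.126,.1153,-7.1)
a=viewer.read_camera('top');b=viewer.read_camera('side')
r=lambda i:cv2.resize(np.ascontiguousarray(i[:,:,::-1]),(400,400),interpolation=cv2.INTER_CUBIC)
cv2.imwrite('pics/e.png',np.hstack([r(a[115:195,110:190]),r(b[215:295,160:240])]))
t=blob(a,'red',(140,130,185,185));u=blob(b,'red',(165,215,240,280));print(t,u,tri(t[0],u[0]))
for p in([.5475,.126,.136],[.5475,.126,.158]):print(proj('top',p),proj('side',p))
"
```

```text
t 13.525 pos [ 0.4457 -0.041   0.2463] rpy [ 1.8e+02 -1.0e-01 -7.1e+00] F [-0.3 -1.2 -0.1] open 0.0413 grip 0.0
delta cm [  8.08 -17.84  13.11] dr [ 0.  -0.1 -0. ]
(array([157.41 , 152.325]), array([ 13,  12,  12,  23, 200], dtype=int32), ((18.5, 23.0), (22.0, 11.0), 90.0)) (array([193.25813953, 260.81627907]), array([ 14,  34,  29,  25, 430], dtype=int32), ((28.59615135192871, 45.519229888916016), (29.61353302001953, 21.96500587463379), 11.309932708740234)) (array([0.54659497, 0.12689207, 0.12955835]), np.float64(0.0024569623267327936))
[157.34105281 151.92672479] [191.72342692 258.22862772]
[155.33612792 149.99678994] [190.12234599 251.01028561]
```

View pics/e.png

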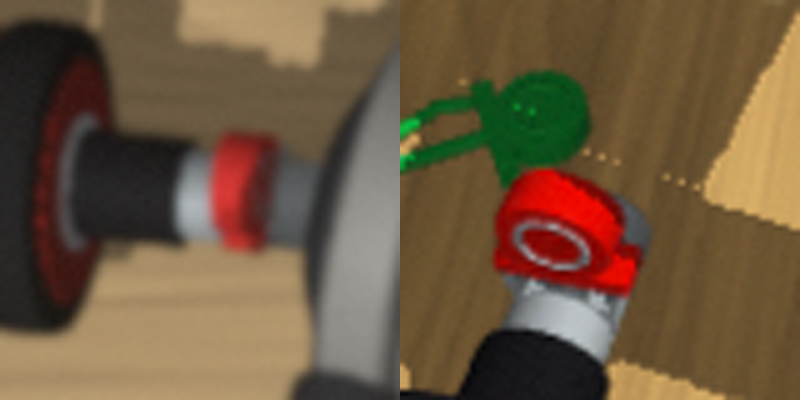

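The red clip is upright and square, with its foot down on the axle. In the final picture it shows at (245,190) in the top half and (565,235) in the side half. I measure its centre at about (0.547, 0.127, 0.13), and this method read about 8 mm low before. Handing in.

```bash
python3 -c "
from cell import robot
print(robot.hand_in())"
```

```text
the job is handed in; nothing more can be done
None
```

The red clip is pushed down into the axle's cross-hole, square and upright, and released. The yellow clip and blue pin were left in the stand, and the job was handed in at about 13.6 s; the hand-in gave no verdict.

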